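# Nip a mask's backing board in the bench press

### The job

A freshly glued backing board lies only part way into the small green bench press. With a finger, push it in by its front edge until it lies square against the back stop, and only then push on an arm of the press's three-armed wheel to turn it clockwise until the platen has come down and grips the board firmly, so that it stays gripped when you take the hand away. Do not lift the board, and leave the other things on the tables where they are.

Things in the scene. Friction and masses are not known exactly. Their poses are not given: they have to be found in the camera images.
- press: Green screw press fixed on the white cart, 190 (x) x 226 (y) x 154 mm high without wheel. Origin: under the screw axis, at the foot; x from its open front (robot side) to the back stop, z up. Base top at z = 22 mm. Two 20 mm columns at x = 0, y = +-92 mm (34 mm collars at the foot), nuts up to z = 154; a crosshead 42 mm deep across them at z = 110 to 136, its 56 mm boss round the screw up to 151.
- press_stop (a point): Middle of the front face of the back stop, a steel bar 130 mm wide that rises 13 mm above the base; 81 mm behind the screw axis, 11 mm above the base's top. Axes as the press. The board is home when board_back meets it.
- board: Loose glued plywood backing board, 200 (x) x 130 (y) x 22 mm, 0.4 kg, flat on the press's base between the columns (10 mm play each side), sticking out in front; starts 30 to 50 mm short of the stop, yaw up to 0.05 rad. Origin: centre of its underside; x into the press. Slides at 1 to 4 N. Home, its front edge lies 119 mm in front of the screw axis, clear of the wheel above.
- board_back (a point): Middle of the board's back edge, at half thickness (x = +100, z = 11 mm on the board).
- board_front (a point): Middle of the board's front edge, at half thickness (x = -100, z = 11 mm on the board): the place to push.
- platen: Steel pressing plate of the press, 105 (x) x 142 (y) x 14 mm, on the foot of the screw; origin: centre of its underside. At the start 4 to 13 mm above the board. It sinks 24 mm a turn as the wheel is turned clockwise.
- wheel (a joint): Wheel angle in rad, growing clockwise seen from above, 0 = fully up; starts at 0.2 to 2.5. Turns against 0.25 N m of friction (5 N at 50 mm) and stays where left. Wheel and screw sink with the platen, 3.8 mm a rad. The platen meets the board at about 3.6 and the wheel comes up hard within 0.1 rad; 10 to 15 N pushed there at 50 mm makes a firm grip. End stop at 5.8.
- wheel_hub (a point): Point on the screw axis at the height of the arms' centre lines (196 mm above the cart top with the wheel at 0, sinking with it). The hub is 38 mm across, from 16 mm below to 20 mm above this point.
- spoke0 (a point): Centre of the 22 mm black ball on the end of arm 0, 70 mm from the screw axis. The arms are level 10 mm steel rods, bare from 19 to 59 mm from the axis; 40 mm of air under them to the boss with the wheel fully up, 26 mm when it grips.
- spoke1 (a point): The same on arm 1, 120 degrees anticlockwise (from above) from arm 0.
- spoke2 (a point): The same on arm 2, 240 degrees anticlockwise from arm 0.
- stapler: Green and black stapler on the wooden table, 36 x 125 x 43 mm. Bystander; origin under its middle.
- awl: Awl with wooden handle, 28 x 160 x 28 mm. Bystander.
- offcut_0: Wooden offcut, 40 x 50 x 45 mm. Bystander.
- sanding_block: Wooden sanding block, 40 x 70 x 26 mm, at the left front of the cart. Bystander.
- jar_red: White jar with red lid, 130 mm wide, 180 mm high, at the back of the cart. Bystander.
- cup_clear: Clear empty cup, 71 mm wide, 85 mm high, on the wooden table right of the press. Bystander.

How it is judged:
By the outcome, as a careful person would: the job done as asked, in the order asked, and still so for the second after the job is handed in, with the robot touching nothing.
It also fails if it takes over 51 s, if anything falls off the work surface, if the arm or the gripper's body presses on something with over 40 N, if the wrist force passes 120 N, or if a joint passes its speed limit or range.

### The arm

A 7-joint arm with a two-finger parallel gripper is mounted at the origin on a cart in front of the work surface, level with it; the furniture and walls round the work are solid. World frame = base frame: x ahead of the robot, y to its left, z up, the work surface at z = 0. Lengths are in m, angles in degrees, forces in N, time in s.
With the tool pointing down it reaches from about 0.425 to 0.875 m from the base axis. Payload 4.7 kg.
Tool frame: the origin (TCP) lies between the finger pads; the fingertips stand 8 mm ahead of it and the grasp point (between the pads) lies 11 mm behind it (env.tip_extent is the distance from the TCP to the fingertips, in m); z points along the fingers, y is the line along which they close (so a half turn about z gives the same grasp; the last joint's range is limited). The gripper opens to 87 mm and grips with 3 to 60 N. Pads are 19 mm wide; open, the fingers measure 117 mm over their backs; the gripper's body (75 mm by 190 mm) begins 51 mm behind the grasp point.
Start: joints at [73.688, 18.392, -4.016, 83.108, 1.295, 78.541, -3.26], TCP at [0.191, -0.621, 0.231] pointing down, gripper open.
Joint ranges: [-163.93, 163.93], [-17.29, 119.83], [-79.2, 71.16], [3.27, 140.29], [-89.18, 269.18], [5.43, 117.66], [-154.24, 154.24]. Speed limits (degrees/s): [147.25, 147.25, 180, 180, 180, 180, 180].

### API

Orientations are given as [roll, pitch, yaw] about the fixed x, y, z axes, in that order (R = Rz(yaw) Ry(pitch) Rx(roll)).
In Python, from cell import sensors, vision, workorder, env gives the robot as it stands.
- The arm moves only by the tool drive_tool, never from a script. Its argument "moves" is a list of rows, each an object of numbers: "x", "y", "z": the shift along the tool's x, y, z in mm; "rx", "ry", "rz": the turn, a rotation vector about the tool's x, y, z in rad; "fingers": the closure, from -1 (fully open) to 1 (shut). In form: [{"x": .., "y": .., "z": .., "rx": .., "ry": .., "rz": .., "fingers": ..}, ...]. A call has 1 to 20 rows; each row is the pose to reach, as a shift and turn from the pose commanded when the call began, along the tool's axes at that moment; what a row does not reach only later rows make up. A row lasts 1/8 s, in which the tool goes at most 62.5 mm and 10.7 degrees, less where a joint would pass 70% of its speed; a pose out of reach is approached as far as the arm can. A call with a gripper value outside its range is refused whole. The fingers move at their own pace and stop on an object; "force" is the grip in N (left out, the last holds). Time passes only in rows, so rows that repeat a pose let the fingers close. It gives the time, the measured TCP pose, the force, the opening and the grip force at its end, in the units of the state.
- sensors.get_obs(): the state, without advancing time (a new reading comes with each control period).
- vision.read_camera(name): name is "scene" or "top" or "wrist"; returns a dict with "image" (400x640x3 uint8, red, green, blue), "fx", "fy", "cx", "cy" (pixels), "R" (3x3) and "t" (3): a world point X has camera coordinates R X + t. Camera axes: x right, y down, z forward; pixel columns grow to the right and rows downward; lengths in m; the calibration is good to about 2 mm. A picture is of the moment at which its call begins. There is no depth.
- workorder.sign_off(): hands the job in; it is judged then, once.
The state is a dict: "time_s": time; "qpos": joint angles; "joint_velocities": joint speeds; "effort": joint torques, N m; "tool_pos": TCP position; "tool_rot": TCP orientation; "force": force on the tool from outside, world axes, zero at the start; "wrist_torque": the same for the moment, N m; "grip_width": finger opening in m; "grasp_force": force on a finger pad.
Only numpy, scipy, OpenCV 4.12 (cv2) and the standard library are available. Lean on these libraries where they do the work, as an engineer would, in place of code of your own. Each camera call takes 0.05 s, during which the arm holds its last target. There are 200 camera calls.

## Working session

There is one attempt and no reset: what is moved stays moved. The work goes in short steps, Python scripts to look and compute and a tool call to move; the robot and the scene stay as the last step left them, time stands still between calls to the robot, and variables do not carry over. Pictures are saved under pics/ and viewed, at most 10 in all, crops included, and the job is handed in when it is done.

Besides the shell and the picture viewer there is one more tool, called after "Emit:" as a command line: name --argument value ..., lists and objects as JSON in quotes. drive_tool: Moves the arm, as the interface text tells. Its arguments: {"type":"object","properties":{"moves":{"type":"array"},"force":{"type":"number"}},"required":["moves"]}

```bash
mkdir -p pics; ls; python3 - <<'E'
from cell import sensors, vision, workorder, env
import cv2,numpy as np,pickle
o=sensors.get_obs()
print({k:np.round(v,3) for k,v in o.items()})
d={}
for n in ["scene","top"]:
    c=vision.read_camera(n); d[n]=c
    cv2.imwrite(f"pics/{n}0.png",c["image"][:,:,::-1]); print(n,c["fx"],c["fy"],c["cx"],c["cy"],(-np.array(c["R"]).T@np.array(c["t"])).round(3),np.round(c["R"],3).tolist())
pickle.dump(d,open("c0.pkl","wb"))
E
```

```text
pics
{'time_s': np.float64(0.0), 'qpos': array([73.69 , 18.439, -4.016, 83.174,  1.294, 78.542, -3.261]), 'joint_velocities': array([-0.023, -0.081,  0.112,  0.149,  0.056, -0.054,  0.039]), 'effort': array([ 1.0000e-03, -4.9129e+01, -4.0400e-01, -3.1253e+01, -6.4000e-02,
        4.4000e-02,  0.0000e+00]), 'tool_pos': array([ 0.191, -0.621,  0.229]), 'tool_rot': array([-1.7989e+02,  5.0000e-03,  1.7119e+01]), 'force': array([-0.07 , -0.226,  0.056]), 'wrist_torque': array([-0.017,  0.012, -0.04 ]), 'grasp_force': np.float64(0.0), 'grip_width': np.float64(0.087)}
scene 418.0745887493759 418.0745887493759 323.15599522314363 202.47437430647838 [-0.436  0.418  0.797] [[-0.479, -0.878, -0.015], [-0.415, 0.242, -0.877], [0.773, -0.414, -0.481]]
top 409.9987139954212 409.9987139954212 324.3793638949462 202.00068468931048 [ 0.525 -0.135  1.352] [[-0.013, -1.0, 0.003], [-0.998, 0.013, -0.06], [0.06, -0.004, -0.998]]
```

View pics/scene0.png

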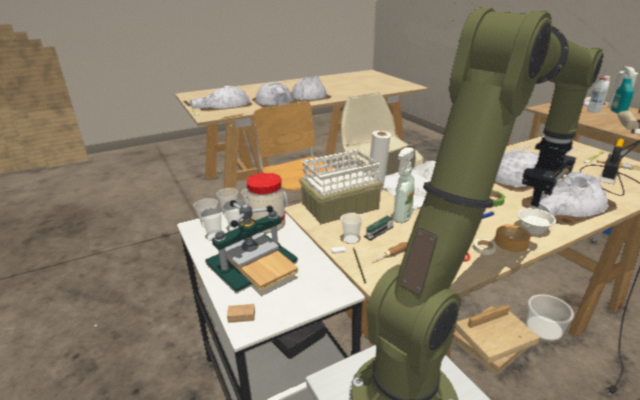

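View pics/top0.png

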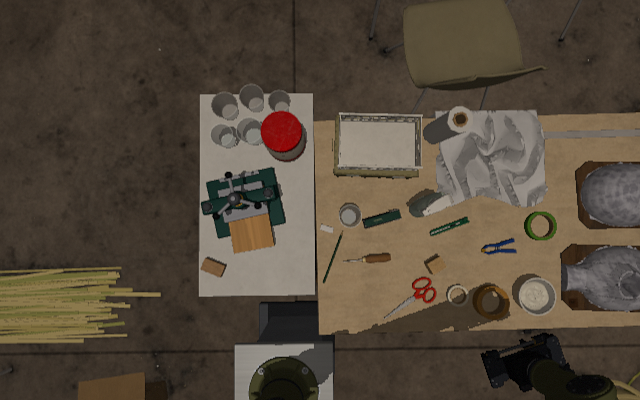

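The scene view shows the press at about (250,255) on the white cart. In the top view it is at about (245,205), the board front is at about (253,250), and the hub is near (236,199). I'll enlarge both crops.

```bash
python3 - <<'E'
import cv2,pickle,numpy as np
d=pickle.load(open("c0.pkl","rb"))
a=cv2.resize(d["top"]["image"][155:285,190:310],None,fx=4.6,fy=4.6,interpolation=cv2.INTER_CUBIC)
cv2.imwrite("pics/tc.png",a[:,:,::-1])
a=cv2.resize(d["scene"]["image"][185:325,190:310],None,fx=4.2,fy=4.2,interpolation=cv2.INTER_CUBIC)
cv2.imwrite("pics/sc.png",a[:,:,::-1])
E
```

```text
(no output)
```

View pics/tc.png

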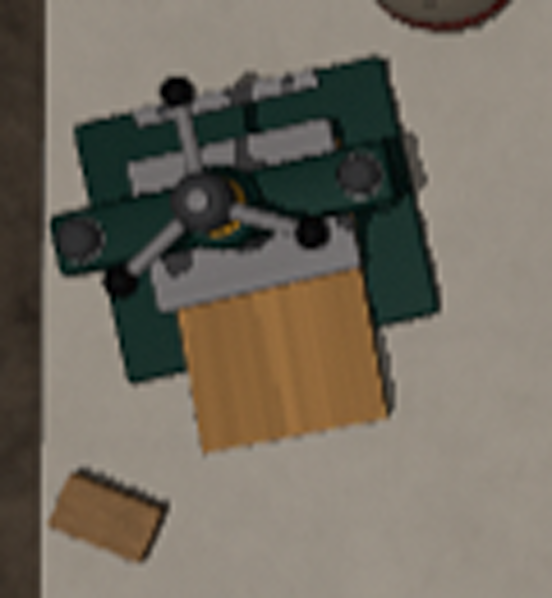

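The crop shows the base corners at (77,127), (382,58), (438,310) and (130,382). The board's front corners are at (206,453) and (388,413). The nuts are at (80,240) and (358,175), the hub at (200,200), and the balls at (176,90), (312,233) and (122,283).

```bash
cat > h.py <<'E'
import numpy as np,pickle
def ray(c,u,v,z):
    R=np.array(c["R"]);C=-R.T@np.array(c["t"])
    d=R.T@np.array([(u-c["cx"])/c["fx"],(v-c["cy"])/c["fy"],1])
    return C+d*(z-C[2])/d[2]
E
python3 - <<'E'
from h import *
c=pickle.load(open("c0.pkl","rb"))["top"]
P=lambda u,v,z:ray(c,190+(u+.5)/4.6-.5,155+(v+.5)/4.6-.5,z)
def show(n,p):print(n,(1000*p).round(1))
B=[P(u,v,.022) for u,v in[(77,127),(382,58),(438,310),(130,382)]]
for b in B:show("base",b)
print([np.linalg.norm(B[i]-B[i-1]).round(3) for i in range(4)])
N=[P(80,240,.154),P(358,175,.154)];[show("nut",n) for n in N];print(np.linalg.norm(N[0]-N[1])); show("axis",sum(N)/2)
d=N[0]-N[1];print("yaw",np.degrees(np.arctan2(-d[0],d[1])))
d=B[0]-B[3];print("yaw",np.degrees(np.arctan2(d[1],d[0])))
d=B[0]-B[1];print("yaw",np.degrees(np.arctan2(-d[0],d[1])))
F=[P(206,453,.044),P(388,413,.044)];[show("front",n) for n in F];show("mid",sum(F)/2);print(np.linalg.norm(F[0]-F[1]))
d=F[0]-F[1];print("byaw",np.degrees(np.arctan2(-d[0],d[1])))
h=P(200,200,.212);show("hubtop",h)
S=[P(u,v,.192) for u,v in[(176,90),(312,233),(122,283)]]
for s in S:
  r=s-sum(S)/3;show("ball",s);print(np.linalg.norm(r),np.degrees(np.arctan2(r[1],r[0])))
show("balls mean",sum(S)/3)
E
```

```text
base [673.9 243.5  22. ]
base [720.2  27.5  22. ]
base [541.1 -10.9  22. ]
base [493.5 205.6  22. ]
[np.float64(0.184), np.float64(0.221), np.float64(0.183), np.float64(0.222)]
nut [586.9 203.8 154. ]
nut [626.  27. 154.]
0.18097857936637696
axis [606.5 115.4 154. ]
yaw 12.47947794714769
yaw 11.859555925994433
yaw 12.117247676605462
front [444.5 147.6  44. ]
front [470.3  22.1  44. ]
mid [457.4  84.8  44. ]
0.12812033554449864
byaw 11.596667924412728
hubtop [607.2 114.9 212. ]
ball [677.  134.1 192. ]
0.07149831205799306 13.656721373530232
ball [587.4  50.4 192. ]
0.06978111886127399 -106.76699711538099
ball [558.1 167.1 192. ]
0.07020264151041777 134.66125758176588
balls mean [607.5 117.2 192. ]
```

View pics/sc.png

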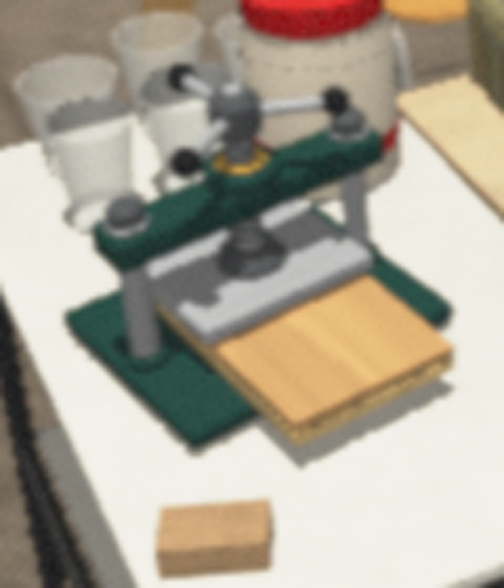

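The measurements agree. The screw axis is at about (607,116) mm with the press yawed about 12.1°, and the board is about 34 mm short of the stop and almost square. The scene crop shows the platen at a small gap above the board at about (270,290). Next I'll plan the approach.

```bash
cat >> h.py <<'E'
from scipy.spatial.transform import Rotation as Ro
A=np.array([607,116.]);PY=12.1
def press(x,y):
    a=np.radians(PY);return A+np.array([x*np.cos(a)-y*np.sin(a),x*np.sin(a)+y*np.cos(a)])
def inpress(p):
    a=np.radians(PY);d=np.asarray(p)[:2]-A;return np.array([d[0]*np.cos(a)+d[1]*np.sin(a),-d[0]*np.sin(a)+d[1]*np.cos(a)])
def rel(pos,yaw,targets):
    "shift (mm) in tool axes and rz for targets (x,y,z mm,yaw deg); tool down"
    R=Ro.from_euler('xyz',[180,0,yaw],degrees=True)
    for t in targets:
        s=R.inv().apply(np.array(t[:3])-pos);print("x %.1f y %.1f z %.1f rz %.3f"%(*s,-np.radians(t[3]-yaw)),"|world",np.round(t,1))
E
python3 - <<'E'
from h import *
a=press(-178,1)
rel([191,-621,230],17.1,[(430,-350,280,17.1),(490,-150,280,12.1),(*a,200,12.1),(*a,80,12.1)])
E
```

```text
x 308.1 y -188.7 z -50.0 rz -0.000 |world [ 430.  -350.   280.    17.1]
x 424.3 y -362.3 z -50.0 rz 0.087 |world [ 490.  -150.   280.    12.1]
x 437.1 y -598.6 z 30.0 rz 0.087 |world [432.7  79.7 200.   12.1]
x 437.1 y -598.6 z 150.0 rz 0.087 |world [432.7  79.7  80.   12.1]
```

Emit:
drive_tool --moves '[{"x": 308, "y": -189, "z": -50, "rz": 0, "fingers": 1}, {"x": 308, "y": -189, "z": -50, "rz": 0, "fingers": 1}, {"x": 308, "y": -189, "z": -50, "rz": 0, "fingers": 1}, {"x": 308, "y": -189, "z": -50, "rz": 0, "fingers": 1}, {"x": 308, "y": -189, "z": -50, "rz": 0, "fingers": 1}, {"x": 308, "y": -189, "z": -50, "rz": 0, "fingers": 1}, {"x": 424, "y": -362, "z": -50, "rz": 0.087, "fingers": 1}, {"x": 424, "y": -362, "z": -50, "rz": 0.087, "fingers": 1}, {"x": 424, "y": -362, "z": -50, "rz": 0.087, "fingers": 1}, {"x": 437, "y": -598, "z": 30, "rz": 0.087, "fingers": 1}, {"x": 437, "y": -598, "z": 30, "rz": 0.087, "fingers": 1}, {"x": 437, "y": -598, "z": 30, "rz": 0.087, "fingers": 1}, {"x": 437, "y": -598, "z": 30, "rz": 0.087, "fingers": 1}, {"x": 437, "y": -598, "z": 30, "rz": 0.087, "fingers": 1}, {"x": 437, "y": -598, "z": 30, "rz": 0.087, "fingers": 1}, {"x": 437, "y": -598, "z": 30, "rz": 0.087, "fingers": 1}]' --force 20

```text
invalid input at $.moves[0]: expected keys x, y, z, rx, ry, rz, fingers
```

Emit:
drive_tool --moves '[{"x": 308, "y": -189, "z": -50, "rx": 0, "ry": 0, "rz": 0, "fingers": 1}, {"x": 308, "y": -189, "z": -50, "rx": 0, "ry": 0, "rz": 0, "fingers": 1}, {"x": 308, "y": -189, "z": -50, "rx": 0, "ry": 0, "rz": 0, "fingers": 1}, {"x": 308, "y": -189, "z": -50, "rx": 0, "ry": 0, "rz": 0, "fingers": 1}, {"x": 308, "y": -189, "z": -50, "rx": 0, "ry": 0, "rz": 0, "fingers": 1}, {"x": 308, "y": -189, "z": -50, "rx": 0, "ry": 0, "rz": 0, "fingers": 1}, {"x": 424, "y": -362, "z": -50, "rx": 0, "ry": 0, "rz": 0.087, "fingers": 1}, {"x": 424, "y": -362, "z": -50, "rx": 0, "ry": 0, "rz": 0.087, "fingers": 1}, {"x": 424, "y": -362, "z": -50, "rx": 0, "ry": 0, "rz": 0.087, "fingers": 1}, {"x": 437, "y": -598, "z": 30, "rx": 0, "ry": 0, "rz": 0.087, "fingers": 1}, {"x": 437, "y": -598, "z": 30, "rx": 0, "ry": 0, "rz": 0.087, "fingers": 1}, {"x": 437, "y": -598, "z": 30, "rx": 0, "ry": 0, "rz": 0.087, "fingers": 1}, {"x": 437, "y": -598, "z": 30, "rx": 0, "ry": 0, "rz": 0.087, "fingers": 1}, {"x": 437, "y": -598, "z": 30, "rx": 0, "ry": 0, "rz": 0.087, "fingers": 1}, {"x": 437, "y": -598, "z": 30, "rx": 0, "ry": 0, "rz": 0.087, "fingers": 1}, {"x": 437, "y": -598, "z": 30, "rx": 0, "ry": 0, "rz": 0.087, "fingers": 1}]' --force 20

```text
time_s: 2.1
tool_pos: [0.4336, 0.077, 0.2009]
tool_rot: [180.0, -0.0, 12.0]
force: [0.1, -0.5, -0.0]
grip_width: 0.0004
grasp_force: 0.0
```

Emit:
drive_tool --moves '[{"x": 0, "y": -1, "z": 60, "rx": 0, "ry": 0, "rz": 0, "fingers": 1}, {"x": 0, "y": -1, "z": 110, "rx": 0, "ry": 0, "rz": 0, "fingers": 1}, {"x": 0, "y": -1, "z": 150, "rx": 0, "ry": 0, "rz": 0, "fingers": 1}, {"x": 0, "y": -1, "z": 172, "rx": 0, "ry": 0, "rz": 0, "fingers": 1}, {"x": 0, "y": -1, "z": 172, "rx": 0, "ry": 0, "rz": 0, "fingers": 1}, {"x": 5, "y": -1, "z": 172, "rx": 0, "ry": 0, "rz": 0, "fingers": 1}, {"x": 10, "y": -1, "z": 172, "rx": 0, "ry": 0, "rz": 0, "fingers": 1}, {"x": 14, "y": -1, "z": 172, "rx": 0, "ry": 0, "rz": 0, "fingers": 1}, {"x": 18, "y": -1, "z": 172, "rx": 0, "ry": 0, "rz": 0, "fingers": 1}, {"x": 22, "y": -1, "z": 172, "rx": 0, "ry": 0, "rz": 0, "fingers": 1}, {"x": 26, "y": -1, "z": 172, "rx": 0, "ry": 0, "rz": 0, "fingers": 1}]'

```text
time_s: 3.48
tool_pos: [0.4581, 0.0854, 0.0285]
tool_rot: [180.0, 0.0, 12.1]
force: [-3.9, -0.8, 3.5]
grip_width: 0.0003
grasp_force: 1.8
```

```bash
python3 - <<'E'
from cell import sensors, vision
import cv2,numpy as np
from h import *
o=sensors.get_obs();print(inpress(o["tool_pos"]*1000),o["tool_pos"],o["force"])
c=vision.read_camera("top");s=vision.read_camera("scene")
a=cv2.resize(c["image"][155:285,190:310],None,fx=3.3,fy=3.3,interpolation=cv2.INTER_CUBIC)
b=cv2.resize(s["image"][185:315,190:310],None,fx=3.3,fy=3.3,interpolation=cv2.INTER_CUBIC)
cv2.imwrite("pics/p1.png",np.hstack([a,b])[:,:,::-1])
E
```

```text
[-152.04804157    1.25869985] [0.45806613 0.08535864 0.0284709 ] [-3.91434175 -0.76755517  3.53307703]
```

View pics/p1.png

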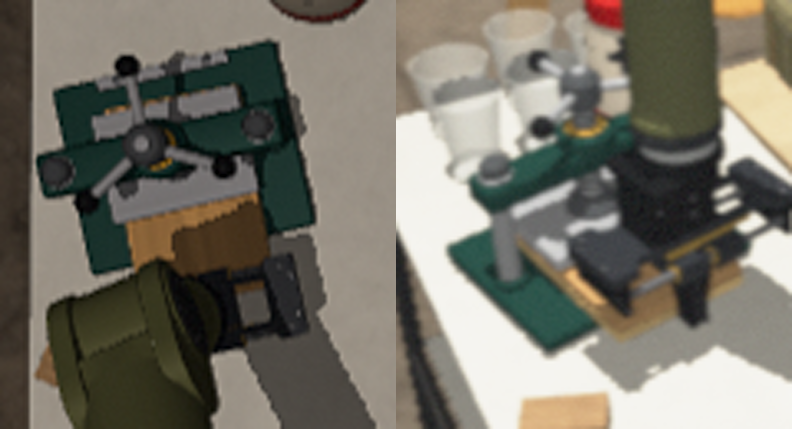

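The finger is on the front edge and sliding the board at about 4 N. The right image shows the finger at (695,290).

Emit:
drive_tool --moves '[{"x": 3, "y": 0, "z": 0, "rx": 0, "ry": 0, "rz": 0, "fingers": 1}, {"x": 6, "y": 0, "z": 0, "rx": 0, "ry": 0, "rz": 0, "fingers": 1}, {"x": 9, "y": 0, "z": 0, "rx": 0, "ry": 0, "rz": 0, "fingers": 1}, {"x": 12, "y": 0, "z": 0, "rx": 0, "ry": 0, "rz": 0, "fingers": 1}, {"x": 15, "y": 0, "z": 0, "rx": 0, "ry": 0, "rz": 0, "fingers": 1}, {"x": 17, "y": 0, "z": 0, "rx": 0, "ry": 0, "rz": 0, "fingers": 1}, {"x": 19, "y": 0, "z": 0, "rx": 0, "ry": 0, "rz": 0, "fingers": 1}]'

```text
time_s: 4.45
tool_pos: [0.4768, 0.0894, 0.0285]
tool_rot: [180.0, 0.0, 12.1]
force: [-2.5, 0.2, -1.1]
grip_width: 0.0001
grasp_force: 1.0
```

Emit:
drive_tool --moves '[{"x": 1, "y": 0, "z": 0, "rx": 0, "ry": 0, "rz": 0, "fingers": 1}, {"x": 2, "y": 0, "z": 0, "rx": 0, "ry": 0, "rz": 0, "fingers": 1}]'

```text
time_s: 4.7
tool_pos: [0.4786, 0.0898, 0.0285]
tool_rot: [180.0, 0.0, 12.1]
force: [-0.8, -1.7, -0.1]
grip_width: 0.0003
grasp_force: 0.9
```

Emit:
drive_tool --moves '[{"x": 1, "y": 0, "z": 0, "rx": 0, "ry": 0, "rz": 0, "fingers": 1}, {"x": 2, "y": 0, "z": 0, "rx": 0, "ry": 0, "rz": 0, "fingers": 1}]'

```text
time_s: 4.95
tool_pos: [0.4802, 0.0901, 0.0285]
tool_rot: [180.0, 0.1, 12.1]
force: [-3.6, -0.6, 2.5]
grip_width: 0.0005
grasp_force: 2.2
```

Emit:
drive_tool --moves '[{"x": 1, "y": 0, "z": 0, "rx": 0, "ry": 0, "rz": 0, "fingers": 1}, {"x": 2, "y": 0, "z": 0, "rx": 0, "ry": 0, "rz": 0, "fingers": 1}]'

```text
time_s: 5.2
tool_pos: [0.4803, 0.0901, 0.0283]
tool_rot: [180.0, 0.3, 12.1]
force: [-10.0, -2.5, 6.8]
grip_width: 0.0003
grasp_force: 4.8
```

The force is rising at the expected place, with the finger face at about -119.8 mm. I'll press a little more to square the board.

Emit:
drive_tool --moves '[{"x": 1, "y": 0, "z": 0, "rx": 0, "ry": 0, "rz": 0, "fingers": 1}, {"x": 1.5, "y": 0, "z": 0, "rx": 0, "ry": 0, "rz": 0, "fingers": 1}, {"x": 1.5, "y": 0, "z": 0, "rx": 0, "ry": 0, "rz": 0, "fingers": 1}]'

```text
time_s: 5.58
tool_pos: [0.4804, 0.09, 0.028]
tool_rot: [179.9, 0.5, 12.1]
force: [-11.4, -2.5, 9.3]
grip_width: 0.0008
grasp_force: 6.0
```

Emit:
drive_tool --moves '[{"x": -4, "y": 0, "z": 0, "rx": 0, "ry": 0, "rz": 0, "fingers": 1}, {"x": -20, "y": 0, "z": 0, "rx": 0, "ry": 0, "rz": 0, "fingers": 1}, {"x": -35, "y": 0, "z": -20, "rx": 0, "ry": 0, "rz": 0, "fingers": 1}, {"x": -35, "y": 0, "z": -80, "rx": 0, "ry": 0, "rz": 0, "fingers": 1}, {"x": -35, "y": 0, "z": -140, "rx": 0, "ry": 0, "rz": 0, "fingers": 1}, {"x": -35, "y": 60, "z": -200, "rx": 0, "ry": 0, "rz": 0, "fingers": 1}, {"x": -35, "y": 120, "z": -220, "rx": 0, "ry": 0, "rz": 0, "fingers": 1}, {"x": -35, "y": 170, "z": -220, "rx": 0, "ry": 0, "rz": 0, "fingers": 1}, {"x": -35, "y": 170, "z": -220, "rx": 0, "ry": 0, "rz": 0, "fingers": 1}]'

```text
time_s: 6.7
tool_pos: [0.4859, -0.088, 0.2493]
tool_rot: [179.9, -0.1, 11.7]
force: [-0.4, 1.1, 0.0]
grip_width: 0.0007
grasp_force: 0.0
```

```bash
python3 - <<'E'
from cell import sensors, vision
import cv2,numpy as np,pickle
from h import *
o=sensors.get_obs();print(o["time_s"],o["tool_pos"],o["tool_rot"],o["qpos"].round(1),o["force"].round(2))
c=vision.read_camera("top");pickle.dump(c,open("c1.pkl","wb"))
s=vision.read_camera("scene");pickle.dump(s,open("s1.pkl","wb"))
a=cv2.resize(c["image"][155:285,190:310],None,fx=4.6,fy=4.6,interpolation=cv2.INTER_CUBIC)
cv2.imwrite("pics/p2.png",a[:,:,::-1])
E
```

```text
6.7 [ 0.48586848 -0.08798791  0.24926359] [ 1.79868928e+02 -1.23734370e-01  1.16758980e+01] [ 4.080e+01 -1.000e-01 -3.330e+01  1.022e+02  0.000e+00  7.780e+01
 -7.080e+01] [-0.36  1.07  0.01]
```

View pics/p2.png

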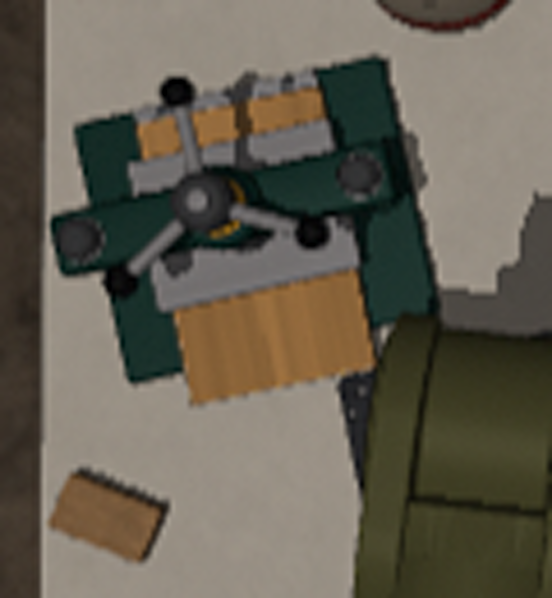

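The board is home: wood meets the stop bar along its whole width, at about (137,122) to (322,90). The wheel hasn't moved. I'll check squareness by an edge fit and triangulate the balls for wheel height.

```bash
cat >> h.py <<'E'
def tri(cs,uv):
    M=[];b=[]
    for c,(u,v) in zip(cs,uv):
        R=np.array(c["R"]);C=-R.T@np.array(c["t"]);d=R.T@np.array([(u-c["cx"])/c["fx"],(v-c["cy"])/c["fy"],1]);d/=np.linalg.norm(d)
        Q=np.eye(3)-np.outer(d,d);M.append(Q);b.append(Q@C)
    return np.linalg.lstsq(np.vstack(M),np.hstack(b),rcond=None)[0]*1000
E
python3 - <<'E'
from h import *
import cv2
c=pickle.load(open("c1.pkl","rb"));d=pickle.load(open("c0.pkl","rb"));s=d["scene"]
t=lambda u,v:(190+(u+.5)/4.6-.5,155+(v+.5)/4.6-.5); q=lambda u,v:(190+(u+.5)/4.2-.5,185+(v+.5)/4.2-.5)
for a,b in[((176,90),(181,77)),((312,233),(336,100)),((122,283),(186,160))]:print("ball",tri([c,s],[t(*a),q(*b)]).round(1))
# front edge of board: wood->pale transition per column
im=cv2.cvtColor(c["image"],cv2.COLOR_RGB2HSV)[:,:,1].astype(float);E=[]
for u in range(234,269):
    col=im[228:252,u];g=-np.diff(col);i=int(np.argmax(g))
    if 0<i<len(g)-1:
        k=slice(i-1,i+2);E.append((u,228+.5+(np.arange(len(g))[k]*g[k]).sum()/g[k].sum()))
E=np.array(E);p=np.polyfit(*E.T,1);r=E[:,1]-np.polyval(p,E[:,0]);m=abs(r)<.6;p=np.polyfit(*E[m].T,1)
a,b=[ray(c,u,np.polyval(p,u),.044)*1000 for u in(234,268)]
print(m.sum(),"front yaw",np.degrees(np.arctan2(-(a-b)[0],(a-b)[1])),"press x",inpress(a),inpress(b))
ap=lambda f,r,off:A+r*np.array([np.cos(np.radians(f)),np.sin(np.radians(f))])+off*np.array([-np.sin(np.radians(f)),np.cos(np.radians(f))])
print(ap(134.7,41,26),np.linalg.norm(ap(134.7,41,26)))
P=ap(134.7,41,26)
rel([486,-88,249],11.9,[(500,0,265,110),(*P,265,170)])
E
```

```text
ball [677.1 134.2 189.6]
ball [587.3  50.3 190.5]
ball [558.4 167.6 192.3]
35 front yaw 11.11646707769726 press x [-117.86197442   58.82963841] [-119.75115463  -51.21387725]
[559.68003086 126.85451616] 573.8761235816576
x 31.8 y -83.2 z -16.0 rz -1.712 |world [500   0 265 110]
x 116.4 y -195.0 z -16.0 rz -2.759 |world [559.7 126.9 265.  170. ]
```

Mean ball height is 191 mm, so the wheel is at about 1.3 rad. I'll check the 1° yaw difference against press edges fitted the same way.

```bash
python3 - <<'E'
from h import *
import cv2
c=pickle.load(open("c1.pkl","rb"));hsv=cv2.cvtColor(c["image"],cv2.COLOR_RGB2HSV).astype(float)
def edge(ch,us,line,z,sign,w=4,n=""):
    # follow the gradient peak across a rough line (u0,v0,u1,v1) in full pixels
    u0,v0,u1,v1=line;E=[]
    for u in us:
        vc=v0+(v1-v0)*(u-u0)/(u1-u0);lo=int(round(vc))-w;col=hsv[lo:lo+2*w+1,u,ch];g=np.maximum(sign*np.diff(col),0);i=int(np.argmax(g))
        k=np.arange(max(i-1,0),min(i+2,len(g)));E.append((u,lo+.5+(k*g[k]).sum()/(g[k].sum()+1e-9)))
    E=np.array(E);m=np.ones(len(E),bool)
    for _ in range(4):
        p=np.polyfit(*E[m].T,1);r=E[:,1]-np.polyval(p,E[:,0]);m=abs(r)<max(.35,1.0*np.median(abs(r)))
    a,b=[ray(c,u,np.polyval(p,u),z)*1000 for u in(us[0],us[-1])];d=a-b
    print(n,m.sum(),len(E),"yaw %.2f"%np.degrees(np.arctan2(-d[0],d[1])),inpress(a).round(1),inpress(b).round(1),"rms %.2f"%np.std(r[m]))
t=lambda u,v:(190+u/4.6,155+v/4.6)
L=lambda a,b:(*t(*a),*t(*b))
edge(1,range(233,270),L((190,404),(373,366)),.044,-1,n="board front")
edge(1,list(range(209,217))+list(range(264,272)),L((77,127),(382,58)),.022,1,n="base back",w=3)
edge(2,range(226,265),L((157,312),(358,268)),.07,1,n="platen front(bright v)")
edge(1,range(226,265),L((157,312),(358,268)),.06,1,n="platen front(sat)")
edge(1,list(range(222,241))+list(range(246,259)),L((137,122),(322,90)),.044,1,n="wood/stop",w=3)
edge(1,list(range(222,229))+list(range(234,240))+list(range(246,260)),L((137,158),(325,122)),.06,-1,n="wood/platen",w=3)
E
```

```text
board front 34 37 yaw 10.91 [-117.6   62. ] [-120.1  -54.4] rms 0.09
base back 14 16 yaw 12.32 [ 92.5 101.8] [  93.3 -105. ] rms 0.20
platen front(bright v) 33 39 yaw 12.32 [-54.3  64.9] [-53.8 -56.5] rms 0.17
platen front(sat) 39 39 yaw 12.49 [-52.   66.9] [-51.1 -55.6] rms 0.09
wood/stop 29 32 yaw 11.31 [81.5 55.3] [ 79.9 -62.3] rms 0.10
wood/platen 27 27 yaw 12.31 [53.2 57.3] [ 53.7 -62.4] rms 0.08
```

The board sits about 1.2° off square. Its left rear corner touches the stop and the right side is about 2 mm short. I'll push again on the right half of the front edge.

```bash
python3 - <<'E'
from h import *
from cell import sensors
import h;h.PY=12.3
o=sensors.get_obs();p=o["tool_pos"]*1000;y=o["tool_rot"][2];print(p,y,inpress(p))
rel(p,y,[(*press(-150,-44),z,12.3) for z in(200,28.5)]+[(*press(x,-44),28.5,12.3) for x in(-136,-131,-129,-127)])
E
```

```text
[485.47441573 -83.35907853 248.54457082] 12.009271931784252 [-161.2055758  -168.89426324]
x 10.6 y -124.9 z 48.5 rz -0.005 |world [469.8  41.1 200.   12.3]
x 10.6 y -124.9 z 220.0 rz -0.005 |world [469.8  41.1  28.5  12.3]
x 24.6 y -125.0 z 220.0 rz -0.005 |world [483.5  44.   28.5  12.3]
x 29.6 y -125.0 z 220.0 rz -0.005 |world [488.4  45.1  28.5  12.3]
x 31.6 y -125.1 z 220.0 rz -0.005 |world [490.3  45.5  28.5  12.3]
x 33.6 y -125.1 z 220.0 rz -0.005 |world [492.3  46.   28.5  12.3]
```

Emit:
drive_tool --moves '[{"x": 5, "y": -60, "z": 20, "rx": 0, "ry": 0, "rz": -0.005, "fingers": 1}, {"x": 10, "y": -110, "z": 50, "rx": 0, "ry": 0, "rz": -0.005, "fingers": 1}, {"x": 10, "y": -125, "z": 100, "rx": 0, "ry": 0, "rz": -0.005, "fingers": 1}, {"x": 10, "y": -125, "z": 150, "rx": 0, "ry": 0, "rz": -0.005, "fingers": 1}, {"x": 10, "y": -125, "z": 200, "rx": 0, "ry": 0, "rz": -0.005, "fingers": 1}, {"x": 10, "y": -125, "z": 220, "rx": 0, "ry": 0, "rz": -0.005, "fingers": 1}, {"x": 15, "y": -125, "z": 220, "rx": 0, "ry": 0, "rz": -0.005, "fingers": 1}, {"x": 20, "y": -125, "z": 220, "rx": 0, "ry": 0, "rz": -0.005, "fingers": 1}, {"x": 25, "y": -125, "z": 220, "rx": 0, "ry": 0, "rz": -0.005, "fingers": 1}, {"x": 28, "y": -125, "z": 220, "rx": 0, "ry": 0, "rz": -0.005, "fingers": 1}, {"x": 30, "y": -125, "z": 220, "rx": 0, "ry": 0, "rz": -0.005, "fingers": 1}]'

```text
time_s: 8.18
tool_pos: [0.489, 0.0458, 0.0289]
tool_rot: [180.0, -0.0, 12.4]
force: [-2.0, -0.6, 3.2]
grip_width: 0.0
grasp_force: 1.6
```

Emit:
drive_tool --moves '[{"x": 1, "y": 0, "z": 0, "rx": 0, "ry": 0, "rz": 0, "fingers": 1}, {"x": 2, "y": 0, "z": 0, "rx": 0, "ry": 0, "rz": 0, "fingers": 1}]'

```text
time_s: 8.43
tool_pos: [0.4894, 0.0458, 0.0282]
tool_rot: [180.0, 0.2, 12.4]
force: [-3.7, -2.7, 2.9]
grip_width: 0.0006
grasp_force: 2.2
```

Emit:
drive_tool --moves '[{"x": 1, "y": 0, "z": 0, "rx": 0, "ry": 0, "rz": 0, "fingers": 1}, {"x": 2, "y": 0, "z": 0, "rx": 0, "ry": 0, "rz": 0, "fingers": 1}, {"x": 2, "y": 0, "z": 0, "rx": 0, "ry": 0, "rz": 0, "fingers": 1}]'

```text
time_s: 8.8
tool_pos: [0.4908, 0.0454, 0.028]
tool_rot: [179.9, 0.2, 12.4]
force: [-4.7, -3.6, 4.1]
grip_width: 0.0003
grasp_force: 3.0
```

Emit:
drive_tool --moves '[{"x": 1, "y": 0, "z": 0, "rx": 0, "ry": 0, "rz": 0, "fingers": 1}, {"x": 1, "y": 0, "z": 0, "rx": 0, "ry": 0, "rz": 0, "fingers": 1}]'

```text
time_s: 9.05
tool_pos: [0.4912, 0.0454, 0.0279]
tool_rot: [179.9, 0.3, 12.4]
force: [-7.5, -4.1, 3.5]
grip_width: 0.0005
grasp_force: 3.7
```

Emit:
drive_tool --moves '[{"x": 1.5, "y": 0, "z": 0, "rx": 0, "ry": 0, "rz": 0, "fingers": 1}, {"x": 1.5, "y": 0, "z": 0, "rx": 0, "ry": 0, "rz": 0, "fingers": 1}]'

```text
time_s: 9.3
tool_pos: [0.4913, 0.0454, 0.0276]
tool_rot: [179.9, 0.5, 12.4]
force: [-10.3, -4.3, 6.6]
grip_width: 0.0006
grasp_force: 5.4
```

Stopped firmly. I'll retreat and measure again.

Emit:
drive_tool --moves '[{"x": -5, "y": 0, "z": 0, "rx": 0, "ry": 0, "rz": 0, "fingers": 1}, {"x": -20, "y": 0, "z": 0, "rx": 0, "ry": 0, "rz": 0, "fingers": 1}, {"x": -35, "y": 0, "z": -20, "rx": 0, "ry": 0, "rz": 0, "fingers": 1}, {"x": -35, "y": 0, "z": -80, "rx": 0, "ry": 0, "rz": 0, "fingers": 1}, {"x": -35, "y": 0, "z": -140, "rx": 0, "ry": 0, "rz": 0, "fingers": 1}, {"x": -35, "y": 60, "z": -200, "rx": 0, "ry": 0, "rz": 0, "fingers": 1}, {"x": -35, "y": 120, "z": -235, "rx": 0, "ry": 0, "rz": 0, "fingers": 1}, {"x": -35, "y": 125, "z": -235, "rx": 0, "ry": 0, "rz": 0, "fingers": 1}]'

```text
time_s: 10.3
tool_pos: [0.4885, -0.0852, 0.266]
tool_rot: [179.8, -0.2, 12.3]
force: [0.5, -0.0, -0.8]
grip_width: 0.0003
grasp_force: 0.0
```

```bash
cat > m.py <<'E'
from h import *
import cv2
from cell import vision,sensors
c=vision.read_camera("top");hsv=cv2.cvtColor(c["image"],cv2.COLOR_RGB2HSV).astype(float)
o=sensors.get_obs();print(o["time_s"],o["tool_pos"].round(4),o["tool_rot"].round(1))
def edge(ch,us,line,z,sign,w=4,n=""):
    u0,v0,u1,v1=line;E=[]
    for u in us:
        vc=v0+(v1-v0)*(u-u0)/(u1-u0);lo=int(round(vc))-w;col=hsv[lo:lo+2*w+1,u,ch];g=np.maximum(sign*np.diff(col),0);i=int(np.argmax(g))
        k=np.arange(max(i-1,0),min(i+2,len(g)));E.append((u,lo+.5+(k*g[k]).sum()/(g[k].sum()+1e-9)))
    E=np.array(E);m=np.ones(len(E),bool)
    for _ in range(4):
        p=np.polyfit(*E[m].T,1);r=E[:,1]-np.polyval(p,E[:,0]);m=abs(r)<max(.35,1.0*np.median(abs(r)))
    a,b=[ray(c,u,np.polyval(p,u),z)*1000 for u in(us[0],us[-1])];d=a-b
    print(n,m.sum(),len(E),"yaw %.2f"%np.degrees(np.arctan2(-d[0],d[1])),inpress(a).round(1),inpress(b).round(1),"rms %.2f"%np.std(r[m]))
t=lambda u,v:(190+u/4.6,155+v/4.6)
L=lambda a,b:(*t(*a),*t(*b))
edge(1,range(233,268),L((190,404),(373,366)),.044,-1,n="board front")
edge(1,list(range(209,217))+list(range(264,272)),L((77,127),(382,58)),.022,1,n="base back",w=3)
edge(1,range(226,265),L((157,312),(358,268)),.06,1,n="platen front(sat)")
edge(1,list(range(222,241))+list(range(246,259)),L((137,122),(322,90)),.044,1,n="wood/stop",w=3)
import cv2
cv2.imwrite("pics/p3.png",cv2.resize(c["image"][155:285,190:310],None,fx=4.6,fy=4.6,interpolation=cv2.INTER_CUBIC)[:,:,::-1])
E
python3 m.py
```

```text
10.35 [ 0.4894 -0.0891  0.2669] [179.7  -0.3  12. ]
board front 33 35 yaw 11.78 [-117.6   62. ] [-118.2  -48.3] rms 0.12
base back 13 16 yaw 12.27 [ 92.5 101.8] [  93.1 -105. ] rms 0.18
platen front(sat) 38 39 yaw 12.44 [-51.9  66.8] [-51.2 -55.6] rms 0.08
wood/stop 28 32 yaw 12.11 [81.7 55.3] [ 81.7 -62.7] rms 0.08
```

The board is now square: its back edge reads 81.7 mm at both ends. Next is the wheel. I'll move over the left-front arm and turn the tool in two calls.

```bash
cat >> h.py <<'E'
def fp(f,off,r=41):
    a=np.radians(f);return A+r*np.array([np.cos(a),np.sin(a)])+off*np.array([-np.sin(a),np.cos(a)])
E
python3 - <<'E'
from h import *
rel([489,-89,267],12.1,[(510,40,267,120),(*fp(134.7,27),267,150)])
E
```

```text
x 47.6 y -121.7 z -0.0 rz -1.883 |world [510  40 267 120]
x 113.5 y -195.7 z -0.0 rz -2.407 |world [559.  126.2 267.  150. ]
```

Emit:
drive_tool --moves '[{"x": 20, "y": -50, "z": 0, "rx": 0, "ry": 0, "rz": -0.2, "fingers": 1}, {"x": 40, "y": -90, "z": 0, "rx": 0, "ry": 0, "rz": -0.4, "fingers": 1}, {"x": 48, "y": -122, "z": 0, "rx": 0, "ry": 0, "rz": -0.6, "fingers": 1}, {"x": 60, "y": -140, "z": 0, "rx": 0, "ry": 0, "rz": -0.8, "fingers": 1}, {"x": 75, "y": -155, "z": 0, "rx": 0, "ry": 0, "rz": -1.0, "fingers": 1}, {"x": 85, "y": -165, "z": 0, "rx": 0, "ry": 0, "rz": -1.2, "fingers": 1}, {"x": 95, "y": -175, "z": 0, "rx": 0, "ry": 0, "rz": -1.4, "fingers": 1}, {"x": 105, "y": -185, "z": 0, "rx": 0, "ry": 0, "rz": -1.6, "fingers": 1}, {"x": 113, "y": -196, "z": 0, "rx": 0, "ry": 0, "rz": -1.8, "fingers": 1}, {"x": 113, "y": -196, "z": 0, "rx": 0, "ry": 0, "rz": -2.0, "fingers": 1}, {"x": 113, "y": -196, "z": 0, "rx": 0, "ry": 0, "rz": -2.2, "fingers": 1}, {"x": 113, "y": -196, "z": 0, "rx": 0, "ry": 0, "rz": -2.4, "fingers": 1}, {"x": 113, "y": -196, "z": 0, "rx": 0, "ry": 0, "rz": -2.4, "fingers": 1}]'

```text
time_s: 11.98
tool_pos: [0.5553, 0.134, 0.2633]
tool_rot: [180.0, 0.0, 150.3]
force: [-0.2, -0.5, -0.4]
grip_width: 0.0006
grasp_force: 0.0
```

```bash
python3 - <<'E'
from h import *
from cell import sensors
o=sensors.get_obs();print(o["tool_pos"],o["tool_rot"],o["qpos"].round(0))
y=o["tool_rot"][2]
rel(o["tool_pos"]*1000,y,[(*fp(134.7,27),267,224.7),(*fp(134.7,27),174,224.7)])
E
```

```text
[0.55528427 0.13396233 0.26330626] [1.79986125e+02 2.18043783e-02 1.50290374e+02] [ 33.  15. -58.  90.  13.  82.  34.]
x -7.1 y -5.0 z -3.7 rz -1.299 |world [559.  126.2 267.  224.7]
x -7.1 y -5.0 z 89.3 rz -1.299 |world [559.  126.2 174.  224.7]
```

Emit:
drive_tool --moves '[{"x": -7, "y": -5, "z": -3, "rx": 0, "ry": 0, "rz": -0.2, "fingers": 1}, {"x": -7, "y": -5, "z": -3, "rx": 0, "ry": 0, "rz": -0.4, "fingers": 1}, {"x": -7, "y": -5, "z": -3, "rx": 0, "ry": 0, "rz": -0.6, "fingers": 1}, {"x": -7, "y": -5, "z": -3, "rx": 0, "ry": 0, "rz": -0.8, "fingers": 1}, {"x": -7, "y": -5, "z": -3, "rx": 0, "ry": 0, "rz": -1.0, "fingers": 1}, {"x": -7, "y": -5, "z": -3, "rx": 0, "ry": 0, "rz": -1.2, "fingers": 1}, {"x": -7, "y": -5, "z": -3, "rx": 0, "ry": 0, "rz": -1.3, "fingers": 1}, {"x": -7, "y": -5, "z": -3, "rx": 0, "ry": 0, "rz": -1.3, "fingers": 1}]'

```text
time_s: 12.98
tool_pos: [0.559, 0.1259, 0.2662]
tool_rot: [180.0, 0.0, -135.6]
force: [-0.4, 0.3, -0.6]
grip_width: 0.0006
grasp_force: 0.0
```

```bash
python3 - <<'E'
from h import *
from cell import sensors
o=sensors.get_obs();print(o["tool_pos"],o["tool_rot"],o["qpos"].round(0))
y=o["tool_rot"][2]%360
rel(o["tool_pos"]*1000,y,[(*fp(134.7,27),174,224.7),(*fp(134.7,27),174,224.7)])
rel(o["tool_pos"]*1000,y,[(*fp(134.7-k,15),174,224.7-k) for k in range(0,61,6)])
E
```

```text
[0.55896648 0.12594407 0.26624521] [ 1.79983841e+02  1.38058758e-02 -1.35642477e+02] [ 42.  21. -72.  90.  20.  84. 104.]
x -0.1 y 0.1 z 92.2 rz -0.006 |world [559.  126.2 174.  224.7]
x -0.1 y 0.1 z 92.2 rz -0.006 |world [559.  126.2 174.  224.7]
x -12.1 y 0.2 z 92.2 rz -0.006 |world [567.5 134.6 174.  224.7]
x -16.5 y 1.6 z 92.2 rz 0.099 |world [569.7 138.6 174.  218.7]
x -21.0 y 2.5 z 92.2 rz 0.203 |world [572.2 142.4 174.  212.7]
x -25.5 y 2.9 z 92.2 rz 0.308 |world [575.2 145.9 174.  206.7]
x -30.1 y 2.9 z 92.2 rz 0.413 |world [578.5 149.1 174.  200.7]
x -34.6 y 2.4 z 92.2 rz 0.518 |world [582.1 151.9 174.  194.7]
x -39.1 y 1.4 z 92.2 rz 0.622 |world [586.  154.3 174.  188.7]
x -43.4 y -0.1 z 92.2 rz 0.727 |world [590.1 156.2 174.  182.7]
x -47.6 y -2.0 z 92.2 rz 0.832 |world [594.4 157.8 174.  176.7]
x -51.5 y -4.3 z 92.2 rz 0.937 |world [598.8 158.9 174.  170.7]
x -55.2 y -7.0 z 92.2 rz 1.041 |world [603.4 159.5 174.  164.7]
```

Emit:
drive_tool --moves '[{"x": 0, "y": 0, "z": 40, "rx": 0, "ry": 0, "rz": 0, "fingers": 1}, {"x": 0, "y": 0, "z": 75, "rx": 0, "ry": 0, "rz": 0, "fingers": 1}, {"x": 0, "y": 0, "z": 92, "rx": 0, "ry": 0, "rz": 0, "fingers": 1}, {"x": 0, "y": 0, "z": 92, "rx": 0, "ry": 0, "rz": 0, "fingers": 1}, {"x": -6, "y": 0, "z": 92, "rx": 0, "ry": 0, "rz": 0, "fingers": 1}, {"x": -12, "y": 0, "z": 92, "rx": 0, "ry": 0, "rz": 0, "fingers": 1}, {"x": -16.5, "y": 1.6, "z": 92, "rx": 0, "ry": 0, "rz": 0.1, "fingers": 1}, {"x": -21, "y": 2.5, "z": 92, "rx": 0, "ry": 0, "rz": 0.2, "fingers": 1}, {"x": -25.5, "y": 3, "z": 92, "rx": 0, "ry": 0, "rz": 0.31, "fingers": 1}, {"x": -30, "y": 3, "z": 92, "rx": 0, "ry": 0, "rz": 0.41, "fingers": 1}, {"x": -34.5, "y": 2.5, "z": 92, "rx": 0, "ry": 0, "rz": 0.52, "fingers": 1}]'

```text
time_s: 14.35
tool_pos: [0.5814, 0.1514, 0.1743]
tool_rot: [-180.0, -0.2, -165.6]
force: [-2.1, -1.0, -1.8]
grip_width: 0.0003
grasp_force: 1.6
```

```bash
cat > w.py <<'E'
import sys
from h import *
from cell import sensors
o=sensors.get_obs();print(o["tool_pos"].round(4),o["tool_rot"].round(1),o["qpos"].round(0),o["force"].round(1))
p=o["tool_pos"]*1000;y=o["tool_rot"][2];f=y-90;a=np.radians(f);F=o["force"][:2]
d=p[:2]-A;u=np.array([np.cos(a),np.sin(a)]);t=np.array([-u[1],u[0]])
print("r %.1f off %.1f f %.1f Fr %.1f Ft %.1f"%(d@u,d@t,f,F@u,F@t))
off,n,z=float(sys.argv[1]),int(sys.argv[2]),float(sys.argv[3])
rel(p,y,[(*fp(f-k,off),z,y-k) for k in range(6,n,6)])
E
python3 w.py 15 66 174
python3 - <<'E'
from cell import vision
import cv2,numpy as np
c=vision.read_camera("top");s=vision.read_camera("scene")
a=cv2.resize(c["image"][155:285,190:310],None,fx=3.3,fy=3.3,interpolation=cv2.INTER_CUBIC)
b=cv2.resize(s["image"][185:315,190:310],None,fx=3.3,fy=3.3,interpolation=cv2.INTER_CUBIC)
cv2.imwrite("pics/p4.png",np.hstack([a,b])[:,:,::-1])
E
```

```text
[0.5814 0.1514 0.1743] [-180.    -0.2 -165.6] [ 30.  25. -60.  93.  23.  75.  71.] [-2.1 -1.  -1.8]
r 40.7 off 16.0 f -255.6 Fr -0.4 Ft 2.3
x -5.3 y 1.6 z 0.3 rz 0.105 |world [ 586.2  154.4  174.  -171.6]
x -9.8 y 2.5 z 0.3 rz 0.209 |world [ 590.3  156.3  174.  -177.6]
x -14.4 y 2.9 z 0.3 rz 0.314 |world [ 594.6  157.9  174.  -183.6]
x -18.9 y 2.8 z 0.3 rz 0.419 |world [ 599.   158.9  174.  -189.6]
x -23.5 y 2.3 z 0.3 rz 0.524 |world [ 603.6  159.5  174.  -195.6]
x -27.9 y 1.3 z 0.3 rz 0.628 |world [ 608.1  159.6  174.  -201.6]
x -32.3 y -0.2 z 0.3 rz 0.733 |world [ 612.7  159.3  174.  -207.6]
x -36.4 y -2.1 z 0.3 rz 0.838 |world [ 617.2  158.5  174.  -213.6]
x -40.3 y -4.5 z 0.3 rz 0.942 |world [ 621.6  157.2  174.  -219.6]
x -44.0 y -7.2 z 0.3 rz 1.047 |world [ 625.8  155.4  174.  -225.6]
```

View pics/p4.png

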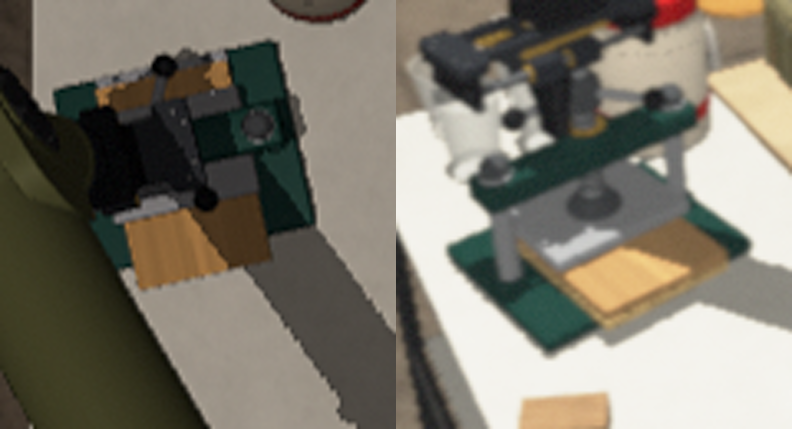

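The wheel is turning: in the left image the rear ball has moved from (126,65) to (165,65). I'll continue.

Emit:
drive_tool --moves '[{"x": -5, "y": 1.5, "z": 0, "rx": 0, "ry": 0, "rz": 0.1, "fingers": 1}, {"x": -9.5, "y": 2.5, "z": 0, "rx": 0, "ry": 0, "rz": 0.21, "fingers": 1}, {"x": -14, "y": 3, "z": 0, "rx": 0, "ry": 0, "rz": 0.31, "fingers": 1}, {"x": -18.5, "y": 3, "z": 0, "rx": 0, "ry": 0, "rz": 0.42, "fingers": 1}, {"x": -23, "y": 2.5, "z": 0, "rx": 0, "ry": 0, "rz": 0.52, "fingers": 1}, {"x": -27.5, "y": 1.5, "z": 0, "rx": 0, "ry": 0, "rz": 0.63, "fingers": 1}, {"x": -32, "y": 0, "z": 0, "rx": 0, "ry": 0, "rz": 0.73, "fingers": 1}, {"x": -36, "y": -2, "z": 0, "rx": 0, "ry": 0, "rz": 0.84, "fingers": 1}]'

```text
time_s: 15.45
tool_pos: [0.6165, 0.1604, 0.1742]
tool_rot: [-180.0, -0.2, 146.5]
force: [-3.7, 1.9, -3.3]
grip_width: 0.0003
grasp_force: 1.7
```

```bash
python3 w.py 15 54 174
```

```text
[0.6165 0.1604 0.1742] [-180.    -0.2  146.5] [ 20.  26. -49.  88.  20.  75.  26.] [-3.7  1.9 -3.3]
r 42.3 off 16.6 f 56.5 Fr -0.5 Ft 4.1
x -5.9 y 0.1 z 0.2 rz 0.105 |world [621.5 157.2 174.  140.5]
x -10.4 y 0.9 z 0.2 rz 0.209 |world [625.7 155.4 174.  134.5]
x -15.0 y 1.4 z 0.2 rz 0.314 |world [629.7 153.3 174.  128.5]
x -19.5 y 1.3 z 0.2 rz 0.419 |world [633.5 150.7 174.  122.5]
x -24.1 y 0.7 z 0.2 rz 0.524 |world [637.  147.7 174.  116.5]
x -28.5 y -0.3 z 0.2 rz 0.628 |world [640.1 144.4 174.  110.5]
x -32.9 y -1.8 z 0.2 rz 0.733 |world [642.9 140.8 174.  104.5]
x -37.0 y -3.7 z 0.2 rz 0.838 |world [645.3 136.9 174.   98.5]
```

Emit:
drive_tool --moves '[{"x": -5.5, "y": 0, "z": 0, "rx": 0, "ry": 0, "rz": 0.1, "fingers": 1}, {"x": -10, "y": 1, "z": 0, "rx": 0, "ry": 0, "rz": 0.21, "fingers": 1}, {"x": -14.5, "y": 1.5, "z": 0, "rx": 0, "ry": 0, "rz": 0.31, "fingers": 1}]'

```text
time_s: 15.82
tool_pos: [0.6257, 0.1582, 0.1742]
tool_rot: [-179.8, -0.6, 129.0]
force: [-15.6, 8.5, 0.9]
grip_width: 0.0004
grasp_force: 8.4
```

Emit:
drive_tool --moves '[{"x": -4.5, "y": 1, "z": 0, "rx": 0, "ry": 0, "rz": 0.105, "fingers": 1}, {"x": -9, "y": 1.5, "z": 0, "rx": 0, "ry": 0, "rz": 0.21, "fingers": 1}]'

```text
time_s: 16.08
tool_pos: [0.6276, 0.1598, 0.1743]
tool_rot: [-179.5, -1.2, 117.3]
force: [-23.9, 19.3, 4.9]
grip_width: 0.0004
grasp_force: 15.0
```

```bash
python3 w.py 15 42 174
```

```text
[0.6276 0.1598 0.1743] [-179.5   -1.2  117.3] [ 16.  26. -43.  86.  17.  76.  -1.] [-23.9  19.3   4.9]
r 38.4 off 29.5 f 27.3 Fr -12.4 Ft 28.1
x -18.8 y 3.9 z 0.3 rz 0.105 |world [639.7 144.9 174.  111.3]
x -23.3 y 4.8 z 0.3 rz 0.209 |world [642.6 141.3 174.  105.3]
x -27.9 y 5.2 z 0.3 rz 0.314 |world [645.  137.4 174.   99.3]
x -32.4 y 5.2 z 0.3 rz 0.419 |world [647.1 133.4 174.   93.3]
x -37.0 y 4.6 z 0.3 rz 0.524 |world [648.7 129.1 174.   87.3]
x -41.4 y 3.6 z 0.3 rz 0.628 |world [649.8 124.6 174.   81.3]
```

The wheel has come up hard after about 90° of turn, with roughly 1.4 N m about the screw axis. I'll back off, lift clear and inspect.

Emit:
drive_tool --moves '[{"x": 6, "y": 0, "z": 0, "rx": 0, "ry": 0, "rz": -0.2, "fingers": 1}, {"x": 18, "y": 0, "z": 0, "rx": 0, "ry": 0, "rz": -0.3, "fingers": 1}, {"x": 22, "y": 0, "z": -5, "rx": 0, "ry": 0, "rz": -0.3, "fingers": 1}, {"x": 22, "y": 0, "z": -45, "rx": 0, "ry": 0, "rz": -0.3, "fingers": 1}, {"x": 22, "y": 0, "z": -95, "rx": 0, "ry": 0, "rz": -0.3, "fingers": 1}, {"x": 22, "y": 0, "z": -120, "rx": 0, "ry": 0, "rz": -0.3, "fingers": 1}]'

```text
time_s: 16.82
tool_pos: [0.6292, 0.1657, 0.2989]
tool_rot: [179.7, 0.2, 133.8]
force: [0.5, 0.6, 0.6]
grip_width: 0.0005
grasp_force: 0.0
```

```bash
python3 - <<'E'
from h import *
from cell import sensors
o=sensors.get_obs();print(o["tool_pos"],o["tool_rot"],o["force"])
rel(o["tool_pos"]*1000,o["tool_rot"][2],[(520,0,290,o["tool_rot"][2]),(480,-110,290,o["tool_rot"][2])])
E
```

```text
[0.62915659 0.16570273 0.2988943 ] [1.79692746e+02 1.72122109e-01 1.33759640e+02] [0.4839775  0.62404775 0.60512815]
x -44.2 y -193.4 z 8.9 rz -0.000 |world [520.    0.  290.  133.8]
x -96.0 y -298.4 z 8.9 rz -0.000 |world [ 480.  -110.   290.   133.8]
```

Emit:
drive_tool --moves '[{"x": -15, "y": -60, "z": 0, "rx": 0, "ry": 0, "rz": 0, "fingers": 1}, {"x": -30, "y": -120, "z": 0, "rx": 0, "ry": 0, "rz": 0, "fingers": 1}, {"x": -44, "y": -180, "z": 0, "rx": 0, "ry": 0, "rz": 0, "fingers": 1}, {"x": -70, "y": -235, "z": 0, "rx": 0, "ry": 0, "rz": 0, "fingers": 1}, {"x": -95, "y": -290, "z": 0, "rx": 0, "ry": 0, "rz": 0, "fingers": 1}, {"x": -95, "y": -290, "z": 0, "rx": 0, "ry": 0, "rz": 0, "fingers": 1}]'

```text
time_s: 17.58
tool_pos: [0.4831, -0.1106, 0.2956]
tool_rot: [-179.9, 0.2, 133.2]
force: [1.0, 0.2, -0.6]
grip_width: 0.0004
grasp_force: 0.0
```

```bash
python3 m.py; python3 - <<'E'
from cell import vision
import cv2,numpy as np,pickle
c=vision.read_camera("top");s=vision.read_camera("scene");pickle.dump((c,s),open("c2.pkl","wb"))
a=cv2.resize(c["image"][155:285,190:280],None,fx=4.4,fy=4.4,interpolation=cv2.INTER_CUBIC)
b=cv2.resize(s["image"][185:315,210:300],None,fx=4.4,fy=4.4,interpolation=cv2.INTER_CUBIC)
cv2.imwrite("pics/p5.png",np.hstack([a,b])[:,:,::-1])
E
```

```text
17.625 [ 0.4843 -0.1069  0.2957] [180.    0.2 133.5]
board front 35 35 yaw 12.24 [-117.8   62.1] [-117.6  -48.4] rms 0.08
base back 12 16 yaw 12.21 [ 92.7 101.7] [  93.1 -105. ] rms 0.18
platen front(sat) 34 39 yaw 12.40 [-52.3  66.9] [-51.6 -55.5] rms 0.10
wood/stop 31 32 yaw 12.17 [81.6 55.3] [ 81.7 -62.7] rms 0.10
```

View pics/p5.png

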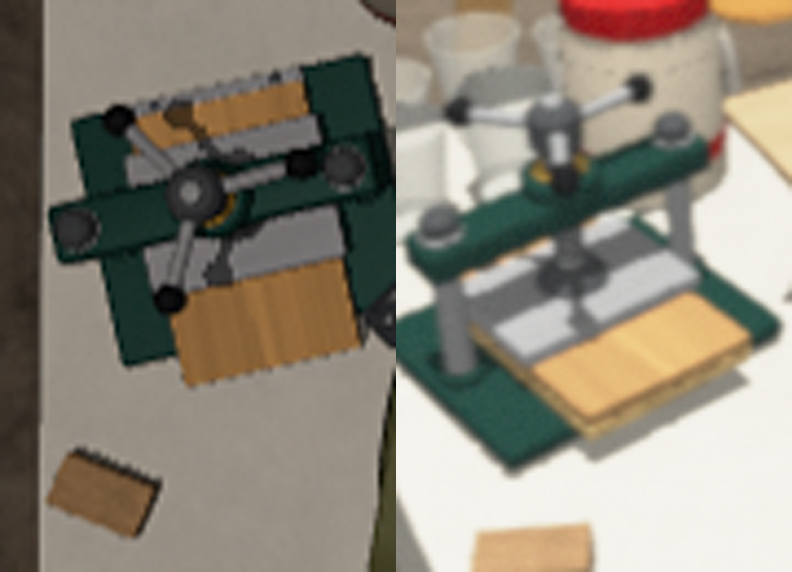

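The platen now appears flat on the board, with no gap at its front edge (about (610,330) on the right). Board front and back yaw match the press. I'll do one height check on the balls.

```bash
python3 - <<'E'
from h import *
c,s=pickle.load(open("c2.pkl","rb"))
t=lambda u,v:(190+(u+.5)/4.4-.5,155+(v+.5)/4.4-.5); q=lambda u,v:(210+(u-396+.5)/4.4-.5,185+(v+.5)/4.4-.5)
for a,b in[((120,120),(460,110)),((303,163),(640,88)),((172,299),(565,180))]:
    p=tri([c,s],[t(*a),q(*b)]);print(p.round(1),np.degrees(np.arctan2(*(p[:2]-A)[::-1])).round(1))
E
```

```text
[656.1 167.  185.9] 46.1
[626.8  48.8 184. ] -73.6
[539.8 134.2 182.8] 164.9
```

```bash
python3 -c "
from cell import workorder
print(workorder.sign_off())"
```

```text
the job is handed in; nothing more can be done
None
```

I pushed the board square against the back stop, turned the wheel clockwise until the platen came up hard on the board and stayed down with the hand clear, and handed the job in at about 18 s.

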